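Isolate the terminal board and tuck its cover strip under the lapped leaf

ROBOT

A 6-joint arm with a two-finger parallel gripper is mounted at the origin on the work surface; the furniture and walls round the work are solid. World frame = base frame: x ahead of the robot, y to its left, z up, the work surface at z = 0. Lengths are in m, angles in rad, forces in N, time in s.
With the tool pointing down it reaches from about 0.25 to 0.725 m from the base axis. Payload 4 kg.
Tool frame: the origin (TCP) lies between the finger pads, 19 mm behind the fingertips; this is the grasp point; z points along the fingers, y is the direction in which the jaws open and shut (so a half turn about z gives the same grasp; the last joint's range is limited). The gripper opens to 85 mm and grips with 20 to 120 N. Pads are 22 mm wide; open, the fingers measure 114 mm over their backs; the gripper's body (76 mm by 85 mm) begins 54 mm behind the grasp point. The pads swing forward as they close: fully open they stand 13 mm farther back than shut.
Start: joints at [1.132, 0.241, 0.005, 1.335, 0, 1.571], TCP at [0.212, 0.453, 0.25] pointing down, gripper open.
Joint ranges: [-2.72, 2.72], [-1.05, 1.87], [-1.09, 1.28], [-1.99, 2.15], [-1.42, 1.44], [-3.14, 3.14]. Speed limits (rad/s): [2.79, 2.79, 3.14, 3.14, 3.14, 3.14].

INTERFACE

Orientations are given as a unit quaternion [x, y, z, w].
In Python, from workcell import get_obs, camera, camera_model, job_done, masks_of gives the robot as it stands.
- The arm moves only by the tool jog_arm, never from a script. Its argument "deltas" is a list that holds one entry, the list of rows, each a list of 7 numbers: the shift along the tool's x, y, z in mm, then the turn, a rotation vector about the tool's x, y, z in degrees, then the finger opening in mm, from 0 to 85.4. A call has 1 to 5 rows; each row shifts and turns the pose as measured when the row begins, along the tool's axes as they then stand; what a row does not reach is not made up. A row lasts 1/10 s, in which the tool goes at most 50 mm and 8.59 degrees, less where a joint would pass 70% of its speed; a pose out of reach is approached as far as the arm can. A call with a gripper value outside its range is refused whole. The fingers move at their own pace and stop on an object; the grip force is fixed at half the most. Time passes only in rows, so rows that do not move let the fingers close. It gives the time, the measured TCP pose, the force and the opening at its end, in the units of the state.
- get_obs(): the state, without advancing time (a new reading comes with each control period).
- camera(name): name is "side" or "top" or "wrist"; returns the picture (400x640x3 uint8, red, green, blue); there is no depth.
- camera_model(name): a dict with "fovy" (degrees; the focal length in pixels is half the picture's height over the tangent of half this angle, whatever the lens; pixels are square), "cx", "cy" (the principal point, pixels), "pose" (4x4, takes a point from camera to world coordinates); the wrist camera has in their place "T_tool_cam" (4x4, takes a point from camera to tool coordinates, whose origin is the TCP and whose axes are the flange's). Camera axes: x right, y down, z forward; pixel columns grow to the right and rows downward; lengths in m; the calibration is good to about 2 mm. A picture is of the moment at which its call begins: read the wrist's pose just before it. camera_model takes no time and is no camera call.
- job_done(): hands the job in, once; it reports no verdict.
Trained networks look in the newest picture that a camera, given by its name, has taken for a name from the list of things; names that differ only in an ending like _2 or _b are one class to them, and where a whole thing is asked for, a point or a joint stands for the part that bears it (a point fixed in the world has none). Each returns a list of dicts, best first, with "conf" (0 to 1); they miss things now and then, are a little off and sometimes report something else, mostly with a low value. They report only what shows in the picture. A call takes as long as a camera call.
- masks_of(target, camera): "pixels" (400x640 bool, what is visible of it) and "at" ([column, row] in pixels, amid what is visible of it).
The state is a dict: "clock": time; "joint_pos": joint angles; "joint_vel": joint speeds; "tau": joint torques, N m; "eef_pos": TCP position; "tool_rot": TCP orientation; "ft_force": force on the tool from outside, world axes, zero at the start; "ft_torque": the same for the moment, N m; "grip_width": finger opening in m.
Only numpy, scipy, OpenCV 4.12 (cv2) and the standard library are available. Lean on these libraries where they do the work, as an engineer would, in place of code of your own. Each camera call takes 0.05 s, during which the arm holds its last target. There are 200 camera calls.

TASK

First switch the board's isolator off by flipping its toggle lever fully over, away from the robot, to the green mark. Then pick up the yellow cover strip, slide its front edge under the lapped grey leaf without lifting the leaf, until the black line on the strip meets the leaf's near edge and the strip lies square and centred over the trough. Finish while holding it there: keep hold of the strip's grip, pressing it flat down on the board's ledges with a steady push of about 10 N, and do not let go; leave the roll of tape and the bush alone.

Things in the scene. Friction and masses are not known exactly. Their poses are not given: they have to be found in the camera images.
- board: grey terminal board fixed to the worktop, a 6 mm plate (x -70 to +75 mm, y -145 to +45 mm of its origin). Origin: at worktop level below the leaf's near edge, on the trough's centre line. x points the way the strip slides (under the leaf), z up; x is within 0.2 rad of the world's x. To its left stands a drawer cabinet 0.22 m high, with a carton on it up to 0.31 m
- leaf (a joint): hinge of the lapped grey leaf (94 wide, 72 long, 3 mm thick) at its far edge. 0 = at rest on its stop; grows as the near edge lifts; light, falls back by itself. At rest its underside is 8 mm above the ledges (28 mm above the worktop); its last 15 mm flare up to 34 mm above the worktop at the near edge
- leaf_edge (a point): middle of the leaf's near edge, 34 mm above the worktop, about 2 mm short (in -x) of the board's origin
- isolator (a joint): red toggle lever of the isolator on the board. 0 = on, leaning 0.5 rad to the board's -x (red mark); 1.0 = off, leaning 0.5 rad to +x (green mark), a stop at each. Light friction, stays where left; starts between 0 and 0.12. Off is over 0.85. Can be pushed over with the shut fingertips
- isolator_tip (a point): centre of the 26 mm red ball on the toggle lever, 107 mm to the -y side of the board's origin; swings in the board's x-z plane, radius 65 mm, about a pivot at the board's x = 0, 28 mm above the worktop (85 mm high at either stop, 93 mm upright)
- strip: loose yellow cover strip, a flat plate 80 (x) x 90 (y) x 4 mm, 0.15 kg, flat on the worktop. Origin: centre of its underside; x points to its front edge, z up; yaw within 0.5 rad of the world's x. Black line across it 25 mm behind the front edge. Upright black grip rib 14 mm thick (x), 60 mm long (y), top 34 mm above the underside
- strip_edge (a point): middle of the strip's front edge, 2 mm above its underside, 40 mm in front of its origin
- strip_grip (a point): on the middle of the grip rib, 25 mm above the strip's underside, 14 mm behind its origin and so 54 mm behind the front edge; a TCP here puts the fingertips about 6 mm above the strip's underside
- tape: loose roll of masking tape, 104 mm across, 25 mm high; leave alone. Origin: centre of its underside
- bush: loose steel bush, 22 mm across, 20 mm high; leave alone. Origin: centre of its underside
- board_seat (a point): middle of the seat, at ledge-top height, where the strip's origin belongs: 15 mm before (-x of) the board's origin, 20 mm above the worktop. Two aluminium ledges 14 mm wide along x at y = -39 and +39 mm of the board, and cross walls at x = -66 and +71 mm, all 20 mm high, carry the strip; the terminals between them are lower

How it is judged:
On the way, in this order (a step that is already met when the one before it is completed fails the run):
1. the isolator is switched off (value of joint isolator above 0.85 rad), for 0.2 s.
2. then the strip's front edge is at least 10 mm under the leaf, low enough not to lift it (x of strip_edge in the frame of board above 0.01 m and z of strip_edge in the frame of board below 0.03 m and y of strip_edge in the frame of board between -0.03 and 0.03 m), for 0.1 s.
At the end, for the whole second after the job is handed in: Isolator over 0.85 rad; leaf under 0.03 rad; strip's front edge 16 to 34 mm past the board's origin, within 12 mm of the centre line, square within 0.12 rad, level within 0.04 rad, underside 17 to 23 mm high; fingers still on it (over 2 N), and it presses on the board with 4 to 40 N (value of joint isolator above 0.85 rad and value of joint leaf below 0.03 rad and x of strip_edge in the frame of board between 0.016 and 0.034 m and y of strip_edge in the frame of board between -0.012 and 0.012 m and angle between the x axis of strip and the x axis of board, either way round below 0.12 rad and angle between strip's own z axis and vertical below 0.04 rad and z of strip in the frame of board between 0.017 and 0.023 m and contact force between strip and board between 4 and 40 N and contact force between the fingers and strip above 2 N); the arm keeps its last pose, push and grip.
It fails at once if the leaf is lifted (more than 0.10 rad, about 7 mm at its near edge) (value of joint leaf above 0.1 rad).
It fails at once if the tape or bush is moved more than 30 mm (distance of any of tape, bush from where it was at the start of the episode above 0.03 m).
It also fails if it takes over 51 s, if anything falls off the work surface, if the arm or the gripper's body presses on something with over 40 N, if the wrist force passes 120 N, or if a joint passes its speed limit or range.

## Working session

There is one attempt and no reset: what is moved stays moved. The work goes in short steps, Python scripts to look and compute and a tool call to move; the robot and the scene stay as the last step left them, time stands still between calls to the robot, and variables do not carry over. Pictures are saved under pics/ and viewed, about 8 in all and at most 12, crops included, and the job is handed in when it is done.

Besides the shell and the picture viewer there is one more tool, called after "Emit:" as a command line: name --argument value ..., lists and objects as JSON in quotes. jog_arm: Moves the arm, as the interface text tells. Its arguments: {"type":"object","properties":{"deltas":{"type":"array"}},"required":["deltas"]}

```bash
mkdir -p pics
cat > h.py <<'E'
import numpy as np, cv2
from scipy.spatial.transform import Rotation as R
from workcell import get_obs, camera, camera_model, job_done, masks_of
def cam(name):
    o=get_obs(); im=camera(name); m=camera_model(name)
    if 'pose' in m: T=np.array(m['pose'])
    else:
        W=np.eye(4); W[:3,:3]=R.from_quat(o['tool_rot']).as_matrix(); W[:3,3]=o['eef_pos']; T=W@np.array(m['T_tool_cam'])
    return im,m,T
def ray(m,T,px,z):
    f=200/np.tan(np.radians(m['fovy'])/2)
    px=np.atleast_2d(px).astype(float)
    d=np.c_[(px[:,0]-m['cx'])/f,(px[:,1]-m['cy'])/f,np.ones(len(px))]@T[:3,:3].T
    return T[:3,3]+d*((z-T[2,3])/d[:,2])[:,None]
def proj(m,T,P):
    f=200/np.tan(np.radians(m['fovy'])/2)
    c=(np.atleast_2d(P)-T[:3,3])@T[:3,:3]
    return c[:,:2]/c[:,2:]*f+[m['cx'],m['cy']]
def save(im,n): cv2.imwrite('pics/'+n,im[...,::-1])
E
python3 - <<'E'
from h import *
ims=[]
for c in ['top','side']:
    im,m,T=cam(c); save(im,c+'0.png'); ims.append(im); print(c,m['fovy'],{k:v for k,v in m.items() if k not in('pose','fovy')},T.round(3).tolist())
    for t in ['strip','strip_grip','leaf','isolator_tip','board','tape','bush']:
        for r in masks_of(t,c)[:1]:
            print(t,round(r['conf'],2),np.round(r['at']),r['pixels'].sum(), ray(m,T,r['at'],{'isolator_tip':.085,'leaf':.03}.get(t,0.0)).round(3))
o=get_obs();print(o['clock'],o['eef_pos'],R.from_quat(o['tool_rot']).as_matrix().round(2))
save(np.vstack(ims)[::1],'b.png') if 0 else None
E
```

```text
top 44.93136539185741 {'cx': 322.20678308575606, 'cy': 206.50899973488328} [[0.026, -0.983, 0.179, 0.359], [-0.999, -0.021, 0.028, -0.079], [-0.024, -0.18, -0.983, 1.0], [0.0, 0.0, 0.0, 1.0]]
strip 0.74 [343. 268.] 1684 [[ 0.414 -0.096  0.   ]]
strip_grip 0.74 [343. 271.] 1714 [[ 0.409 -0.097  0.   ]]
leaf 0.95 [352. 163.] 1602 [[ 0.629 -0.111  0.03 ]]
isolator_tip 0.58 [410. 182.] 104 [[ 0.579 -0.221  0.085]]
board 0.9 [375. 179.] 6332 [[ 0.604 -0.161 -0.   ]]
tape 0.61 [234. 283.] 1136 [[0.378 0.126 0.   ]]
bush 0.65 [341. 269.] 1641 [[ 0.412 -0.093  0.   ]]
side 49.67310574313216 {'cx': 324.6982448606153, 'cy': 199.9730924826518} [[0.259, -0.661, 0.704, -0.096], [-0.966, -0.19, 0.177, -0.215], [0.017, -0.726, -0.687, 0.673], [0.0, 0.0, 0.0, 1.0]]
strip 0.94 [327. 264.] 1562 [[ 0.419 -0.093  0.   ]]
strip_grip 0.69 [321. 266.] 1537 [[ 0.411 -0.083  0.   ]]
leaf 0.67 [361. 182.] 938 [[ 0.641 -0.113  0.03 ]]
isolator_tip 0.56 [408. 196.] 137 [[ 0.562 -0.222  0.085]]
board 0.65 [373. 204.] 4491 [[ 0.612 -0.149  0.   ]]
tape 0.68 [231. 272.] 1592 [[0.349 0.08  0.   ]]
bush 0.51 [286. 257.] 140 [[ 0.413 -0.011  0.   ]]
0.8 [0.21242815 0.45264084 0.25002012] [[-0.91  0.42  0.  ]
 [ 0.42  0.91  0.  ]
 [-0.    0.   -1.  ]]
```

Run:
```python
import cv2,numpy as np
a=cv2.imread('pics/top0.png')[110:330,180:480];b=cv2.imread('pics/side0.png')[150:320,180:480]
cv2.imwrite('pics/v1.png',cv2.resize(a,None,fx=2.66,fy=2.66,interpolation=2))
cv2.imwrite('pics/v2.png',cv2.resize(b,None,fx=2.66,fy=2.66,interpolation=2))
```

```text
(no output)
```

View pics/v1.png

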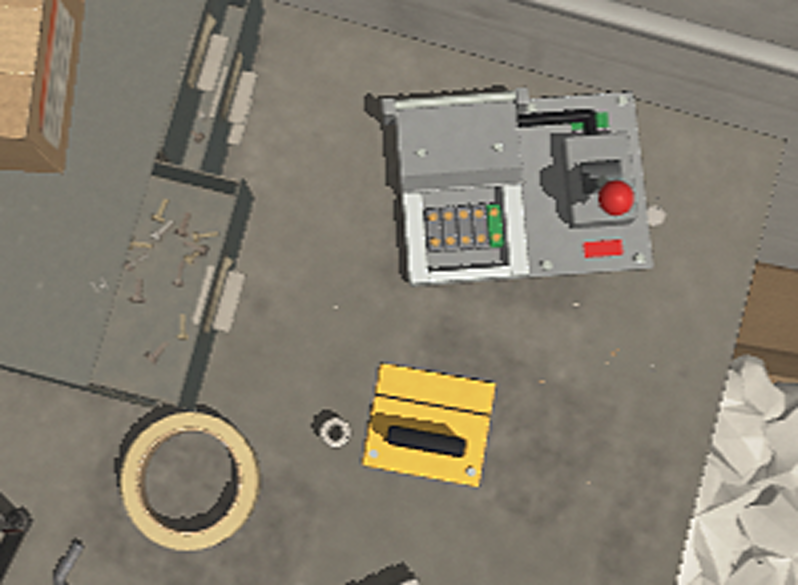

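View pics/v2.png

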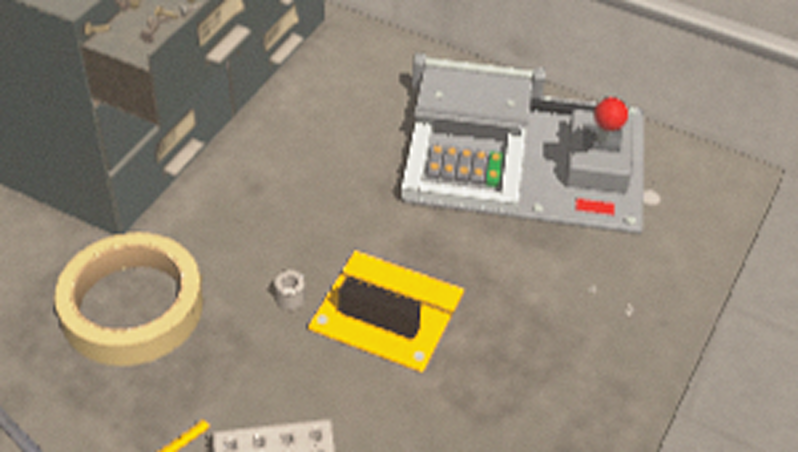

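The top view shows the strip at crop corners (381,363), (495,382), (479,486) and (362,465). The bush is at (335,432) and the tape at (190,480). The board is at upper right, with the red ball at (616,198) and the leaf's near edge from (402,190) to (524,183).

Run:
```python
from h import *
m=camera_model('top');T=np.array(m['pose'])
def pt(p,z): return ray(m,T,np.array(p)/2.66+[180,110],z)
s=pt([(381,363),(495,382),(479,486),(362,465)],.004);print('strip',s.round(3).tolist(),s.mean(0).round(4))
ey=np.degrees(np.arctan2(*(s[:2].mean(0)-s[2:].mean(0))[[1,0]]));print('yaw',ey)
print('plate R',pt([(634,93),(652,268)],.006).round(4).tolist())
print('ledge near',pt([(408,283),(528,275)],.02).round(4).tolist())
print('leaf edge',pt([(402,190),(524,183)],.034).round(4).tolist())
print('ball',pt([(616,198)],.085).round(4)); print('bush',pt([(335,432)],.02).round(3),'tape',pt([(190,480)],.025).round(3))
print('cab',pt([(240,180),(245,200),(185,405),(270,0)],.22).round(3).tolist(),'carton',pt([(80,0),(60,170)],.31).round(3).tolist())
```

```text
strip [[0.457, -0.055, 0.004], [0.445, -0.143, 0.004], [0.365, -0.132, 0.004], [0.379, -0.043, 0.004]] [ 0.4115 -0.0933  0.004 ]
yaw -8.62524253999433
plate R [[0.6781, -0.2521, 0.006], [0.5362, -0.2647, 0.006]]
ledge near [[0.5179, -0.0748, 0.02], [0.5262, -0.167, 0.02]]
leaf edge [[0.5881, -0.0686, 0.034], [0.5955, -0.1623, 0.034]]
ball [[ 0.5732 -0.2246  0.085 ]]
bush [[ 0.403 -0.022  0.02 ]] tape [[0.364 0.085 0.025]]
cab [[0.548, 0.031, 0.22], [0.536, 0.027, 0.22], [0.408, 0.058, 0.22], [0.667, 0.017, 0.22]] carton [[0.63, 0.114, 0.31], [0.53, 0.118, 0.31]]
```

```bash
cat >> h.py <<'E'
def plan(pos,head,w,n=None,show=5):
    "rows in tool axes towards a world pos / heading of tool y (deg), tool kept pointing down"
    o=get_obs(); p=np.array(o['eef_pos']); r=R.from_quat(o['tool_rot'])
    M=r.as_matrix(); x=np.array([np.cos(np.radians(head)),np.sin(np.radians(head)),0])
    G=R.from_matrix(np.c_[np.cross(x,[0,0,-1]),x,[0,0,-1]])
    rv=(r.inv()*G).as_rotvec(degrees=True); d=np.array(pos)-p
    n=n or max(1,int(np.ceil(max(np.linalg.norm(d)/.048,np.linalg.norm(rv)/8.3))))
    print('clock',round(o['clock'],2),'p',p.round(4),'head',round(np.degrees(np.arctan2(M[1,1],M[0,1])),2),'F',np.round(o['ft_force'],1),'w',round(o['grip_width'],4),'rows',n)
    for i in range(min(n,show)):
        q=r*R.from_rotvec(rv*i/n,degrees=True)
        print([*np.round(q.inv().apply(d/n*1000),1).tolist(),*np.round(rv/n,1).tolist(),w])
E
python3 -c "
from h import *
plan([.45,-.25,.27],5,0,show=20)"
```

```text
clock 0.8 p [0.2124 0.4526 0.25  ] head 64.86 F [-0.1  0.2  1.4] w 0.0857 rows 16
[-32.1, -33.4, -1.2, 0.0, 0.0, 3.7, 0]
[-34.2, -31.3, -1.2, 0.0, 0.0, 3.7, 0]
[-36.2, -29.0, -1.2, 0.0, 0.0, 3.7, 0]
[-38.0, -26.6, -1.2, 0.0, 0.0, 3.7, 0]
[-39.6, -24.0, -1.2, 0.0, 0.0, 3.7, 0]
[-41.1, -21.4, -1.2, 0.0, 0.0, 3.7, 0]
[-42.4, -18.7, -1.2, 0.0, 0.0, 3.7, 0]
[-43.6, -15.8, -1.2, 0.0, 0.0, 3.7, 0]
[-44.5, -13.0, -1.2, 0.0, 0.0, 3.7, 0]
[-45.3, -10.0, -1.2, 0.0, 0.0, 3.7, 0]
[-45.8, -7.1, -1.2, 0.0, 0.0, 3.7, 0]
[-46.2, -4.1, -1.2, 0.0, 0.0, 3.7, 0]
[-46.3, -1.0, -1.2, 0.0, 0.0, 3.7, 0]
[-46.3, 2.0, -1.2, 0.0, 0.0, 3.7, 0]
[-46.1, 5.0, -1.2, 0.0, 0.0, 3.7, 0]
[-45.7, 8.0, -1.2, 0.0, 0.0, 3.7, 0]
```

Emit:
jog_arm --deltas '[[[-32,-33,-1,0,0,3.7,0],[-34,-31,-1,0,0,3.7,0],[-36,-29,-1,0,0,3.7,0],[-38,-27,-1,0,0,3.7,0],[-40,-24,-1,0,0,3.7,0]]]'

```text
clock: 1.3
eef_pos: [0.2875, 0.2322, 0.2537]
tool_rot: [0.372, 0.928, 0.001, 0.0]
ft_force: [1.2, -0.7, 0.6]
grip_width: 0.0127
```

```bash
python3 -c "
from h import *
plan([.45,-.25,.27],5,0,show=20)"
```

```text
clock 1.3 p [0.2875 0.2322 0.2537] head 46.33 F [ 1.2 -0.7  0.6] w 0.0127 rows 11
[-41.0, -21.5, -1.5, 0.0, -0.0, 3.8, 0]
[-42.3, -18.8, -1.5, 0.0, -0.0, 3.8, 0]
[-43.4, -16.0, -1.5, 0.0, -0.0, 3.8, 0]
[-44.4, -13.1, -1.5, 0.0, -0.0, 3.8, 0]
[-45.1, -10.2, -1.5, 0.0, -0.0, 3.8, 0]
[-45.7, -7.2, -1.5, 0.0, -0.0, 3.8, 0]
[-46.1, -4.2, -1.5, 0.0, -0.0, 3.8, 0]
[-46.2, -1.1, -1.5, 0.0, -0.0, 3.8, 0]
[-46.2, 1.9, -1.5, 0.0, -0.0, 3.8, 0]
[-46.0, 4.9, -1.5, 0.0, -0.0, 3.8, 0]
[-45.6, 7.9, -1.5, 0.0, -0.0, 3.8, 0]
```

Tracking is accurate.

Emit:
jog_arm --deltas '[[[-41,-21,-1,0,0,3.8,0],[-42,-19,-1,0,0,3.8,0],[-43,-16,-1,0,0,3.8,0],[-44,-13,-1,0,0,3.8,0],[-45,-10,-1,0,0,3.8,0]]]'

```text
clock: 1.8
eef_pos: [0.361, 0.0051, 0.2604]
tool_rot: [0.525, 0.851, 0.004, 0.003]
ft_force: [1.1, 0.2, -0.6]
grip_width: -0.0002
```

Emit:
jog_arm --deltas '[[[-46,-7,-1,0,0,3.8,0],[-46,-4,-1,0,0,3.8,0],[-46,-1,0,0,0,3.8,0],[-46,2,0,0,0,3.8,0],[-46,5,0,0,0,3.8,0]]]'

```text
clock: 2.3
eef_pos: [0.4317, -0.2261, 0.2644]
tool_rot: [0.664, 0.747, 0.006, 0.005]
ft_force: [1.2, 0.8, 0.8]
grip_width: 0.0002
```

Run:
```python
from h import *
plan([.515,-.229,.089],5,0,show=20)
im,m,T=cam('wrist'); save(im,'w1.png')
for t in ['isolator_tip','strip','leaf']:
    for r in masks_of(t,'wrist')[:1]: print(t,r['conf'],r['at'],r['pixels'].sum(),ray(m,T,r['at'],.085 if t[0]=='i' else .03).round(4))
```

```text
clock 2.3 p [ 0.4317 -0.2261  0.2644] head 6.72 F [1.2 0.8 0.8] w 0.0002 rows 5
[-2.6, 15.9, 35.3, 0.2, -0.0, 0.3, 0]
[-2.5, 16.1, 35.3, 0.2, -0.0, 0.3, 0]
[-2.4, 16.2, 35.2, 0.2, -0.0, 0.3, 0]
[-2.3, 16.3, 35.2, 0.2, -0.0, 0.3, 0]
[-2.1, 16.4, 35.1, 0.2, -0.0, 0.3, 0]
isolator_tip 0.93 [444.0, 191.2] 468 [[ 0.5753 -0.2237  0.085 ]]
strip 0.81 [309.2, 57.3] 5211 [[ 0.4101 -0.0989  0.03  ]]
leaf 0.57 [492.0, 95.4] 5282 [[ 0.6308 -0.1139  0.03  ]]
```

View pics/w1.png

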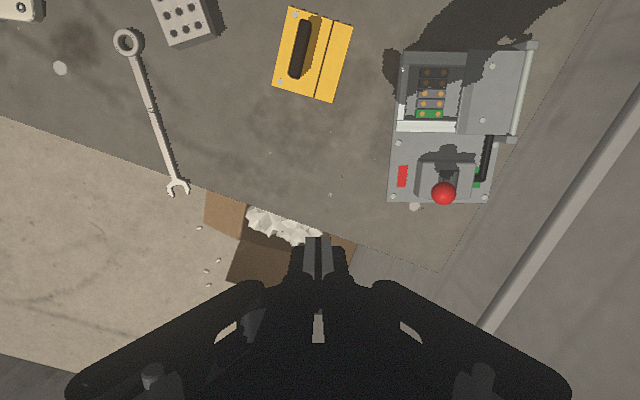

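The wrist view confirms the ball at pixel (444,191), the strip at (310,55) and the board at right. The red mark shows on the near side.

Emit:
jog_arm --deltas '[[[-3,16,35,0,0,0.3,0],[-2,16,35,0,0,0.3,0],[-2,16,35,0,0,0.3,0],[-2,16,35,0,0,0.3,0],[-2,16,34,0,0,0.3,0]]]'

```text
clock: 3.0
eef_pos: [0.5191, -0.2208, 0.095]
tool_rot: [0.671, 0.742, 0.009, 0.01]
ft_force: [0.5, -1.2, -0.3]
grip_width: -0.0001
```

```bash
python3 -c "
from h import *
plan([.606,-.2215,.089],5,0,n=7,show=20)"
```

```text
clock 3.0 p [ 0.5191 -0.2208  0.095 ] head 5.77 F [ 0.5 -1.2 -0.3] w -0.0001 rows 7
[-1.3, 12.3, 1.2, 0.2, 0.0, 0.1, 0]
[-1.3, 12.3, 1.1, 0.2, 0.0, 0.1, 0]
[-1.3, 12.3, 1.1, 0.2, 0.0, 0.1, 0]
[-1.3, 12.3, 1.1, 0.2, 0.0, 0.1, 0]
[-1.2, 12.3, 1.0, 0.2, 0.0, 0.1, 0]
[-1.2, 12.3, 1.0, 0.2, 0.0, 0.1, 0]
[-1.2, 12.3, 0.9, 0.2, 0.0, 0.1, 0]
```

Emit:
jog_arm --deltas '[[[-2,12,2,0.2,0,0,0],[-2,12,2,0.2,0,0,0],[-1,12,1,0.2,0,0,0],[-1,12,1,0.2,0,0,0],[-1,12,1,0.2,0,0,0]]]'

```text
clock: 3.5
eef_pos: [0.5765, -0.2102, 0.0852]
tool_rot: [0.666, 0.746, -0.0, -0.004]
ft_force: [-2.7, 0.9, 1.7]
grip_width: -0.0001
```

Emit:
jog_arm --deltas '[[[-1,13,0,0.2,0,0,0],[-1,12,0,0,0,0,0],[0,0,0,0,0,0,0]]]'

```text
clock: 3.8
eef_pos: [0.6035, -0.2048, 0.0877]
tool_rot: [0.663, 0.748, -0.001, -0.005]
ft_force: [-0.5, -0.4, 0.3]
grip_width: 0.0001
```

Run:
```python
from h import *
plan([.606,-.2215,.089],5,0)
for c in ['top','side']:
    im,m,T=cam(c)
    for r in masks_of('isolator_tip',c)[:1]: print(r['conf'],r['at'],r['pixels'].sum(),ray(m,T,r['at'],.085).round(4))
    b=np.array([.594,-.1153,0]);t=np.radians(4.9)
    for q in (-.31,-.35+.0,.35,.5): print(q,proj(m,T,b+[.065*np.sin(q)*np.cos(t)+.107*np.sin(t),.065*np.sin(q)*np.sin(t)-.107*np.cos(t),.028+.065*np.cos(q)]).round(1))
    save(im,c+'2.png')
```

```text
clock 3.8 p [ 0.6035 -0.2048  0.0877] head 6.87 F [-0.5 -0.4  0.3] w 0.0001 rows 1
[-16.9, 0.4, -1.4, -0.5, -0.3, 1.9, 0]
-0.31 [[411.4 178.7]]
-0.35 [[411.5 180. ]]
0.35 [[409.3 157.7]]
0.5 [[408.6 153.9]]
0.63 [406.5, 192.7] 90 [[ 0.5726 -0.2168  0.085 ]]
-0.31 [[410.9 188.1]]
-0.35 [[410.8 189.2]]
0.35 [[411.5 175.3]]
0.5 [[411.3 174.1]]
```

Run:
```python
import cv2,numpy as np
a=cv2.imread('pics/top2.png')[120:230,300:470];b=cv2.imread('pics/side2.png')[140:250,300:470]
cv2.imwrite('pics/v3.png',cv2.resize(np.hstack([a,b]),None,fx=2.3,fy=2.3,interpolation=2))
```

```text
(no output)
```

View pics/v3.png

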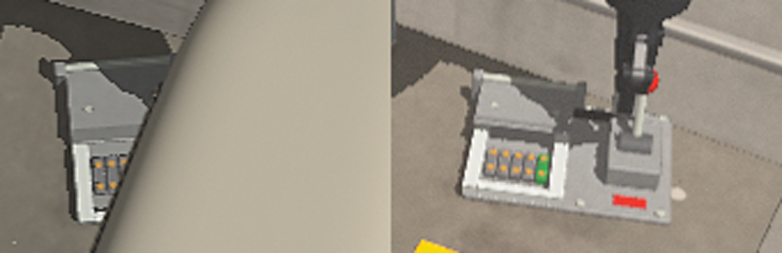

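Emit:
jog_arm --deltas '[[[-14,-3,0,0,0,1,0],[-3,5,0,0,0,0,0],[-2,4,0,0,0,0,0],[0,2,0,0,0,0,0]]]'

```text
clock: 4.4
eef_pos: [0.6088, -0.2262, 0.0875]
tool_rot: [0.672, 0.74, -0.003, -0.007]
ft_force: [-6.1, 0.3, 3.7]
grip_width: 0.0002
```

Emit:
jog_arm --deltas '[[[0,2,0,0,0,0,0],[0,2,0,0,0,0,0]]]'

```text
clock: 4.6
eef_pos: [0.609, -0.2263, 0.0875]
tool_rot: [0.673, 0.74, -0.006, -0.011]
ft_force: [-7.4, 0.6, 4.6]
grip_width: -0.0003
```

```bash
python3 -c "
from h import *
plan([.55,-.22,.15],0,85)"
```

```text
clock 4.6 p [ 0.609  -0.2263  0.0875] head 5.45 F [-7.4  0.6  4.6] w -0.0003 rows 2
[6.2, -29.8, -30.5, -0.7, -0.2, 2.7, 85]
[4.6, -29.7, -30.9, -0.7, -0.2, 2.7, 85]
```

Emit:
jog_arm --deltas '[[[5,-30,-25,-0.7,0,2.7,0],[5,-30,-35,-0.7,0,2.7,0]]]'

```text
clock: 4.8
eef_pos: [0.548, -0.2197, 0.1397]
tool_rot: [0.707, 0.707, 0.0, -0.009]
ft_force: [0.6, -0.6, 1.0]
grip_width: -0.0001
```

```bash
python3 -c "
from h import *
plan([.38,-.0912,.17],-8.6,85)"
```

```text
clock 4.8 p [ 0.548  -0.2197  0.1397] head -0.04 F [ 0.6 -0.6  1. ] w -0.0001 rows 5
[25.7, -33.7, -5.3, -0.1, -0.1, 1.7, 85]
[24.7, -34.4, -5.5, -0.1, -0.1, 1.7, 85]
[23.7, -35.1, -5.6, -0.1, -0.1, 1.7, 85]
[22.6, -35.8, -5.8, -0.1, -0.1, 1.7, 85]
[21.5, -36.4, -5.9, -0.1, -0.1, 1.7, 85]
```

Emit:
jog_arm --deltas '[[[26,-34,-6,0,0,1.7,85],[25,-34,-6,0,0,1.7,85],[24,-35,-6,0,0,1.7,85],[23,-36,-6,0,0,1.7,85],[21,-36,-6,0,0,1.7,85]]]'

```text
clock: 5.3
eef_pos: [0.3814, -0.0903, 0.1771]
tool_rot: [0.762, 0.647, 0.004, -0.002]
ft_force: [1.2, 0.6, 0.4]
grip_width: 0.0723
```

Run:
```python
from h import *
plan([.3977,-.0912,.06],-8.6,85)
im,m,T=cam('wrist'); save(im,'w3.png')
for t in ['strip','leaf','isolator_tip','board']:
    for r in masks_of(t,'wrist')[:1]: print(t,r['conf'],r['at'],r['pixels'].sum(),cv2.minAreaRect(np.argwhere(r['pixels'])[:,::-1].astype(np.float32)))
im2,m2,T2=cam('side'); 
for r in masks_of('isolator_tip','side')[:1]: print(r['conf'],r['at'],r['pixels'].sum())
save(im2,'s3.png')
cv2.imwrite('pics/v4.png',np.vstack([im,cv2.resize(im2[150:260,300:470],(309,200)).repeat(1,0) if 0 else np.hstack([cv2.resize(im2[150:260,300:470],(309,200)),np.zeros((200,331,3),np.uint8)])])[...,::-1])
```

```text
clock 5.3 p [ 0.3814 -0.0903  0.1771] head -9.3 F [1.2 0.6 0.4] w 0.0723 rows 3
[0.3, 5.3, 39.0, 0.1, -0.2, -0.2, 85]
[0.3, 5.3, 39.0, 0.1, -0.2, -0.2, 85]
[0.4, 5.4, 39.0, 0.1, -0.2, -0.2, 85]
strip 0.86 [346.2, 181.8] 6275 ((346.0, 179.0), (84.0, 78.0), 90.0)
leaf 0.84 [579.6, 169.4] 7797 ((578.9428100585938, 168.50161743164062), (110.84046936035156, 86.85027313232422), 88.36341857910156)
isolator_tip 0.56 [615.5, 296.2] 1451 ((598.0770874023438, 286.7264709472656), (94.86901092529297, 28.626935958862305), 26.188114166259766)
board 0.7 [535.6, 201.7] 26581 ((541.9711303710938, 212.46286010742188), (215.54739379882812, 181.90989685058594), 85.80780029296875)
0.62 [407.9, 182.0] 211
```

View pics/v4.png

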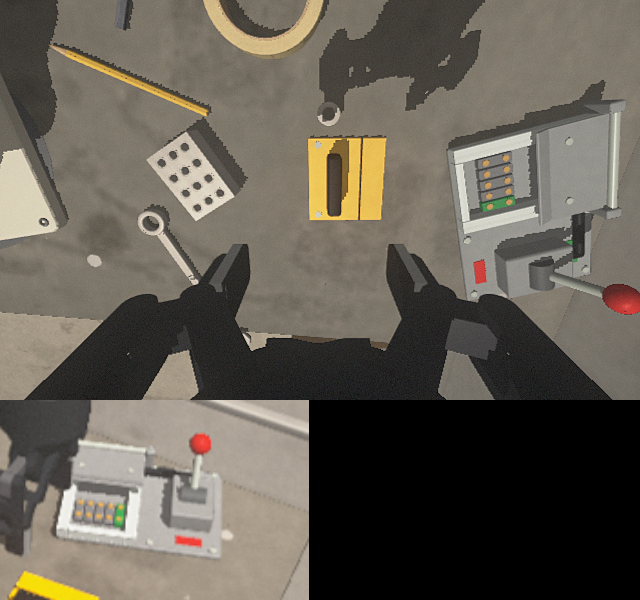

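The lever leans fully to the far side, with the ball near side pixel (410,174), where 0.5 rad past upright is predicted. The strip is at wrist corners (308,138), (386,137), (382,220) and (308,220).

Run:
```python
from h import *
o=get_obs();m=camera_model('wrist')
W=np.eye(4); W[:3,:3]=R.from_quat(o['tool_rot']).as_matrix(); W[:3,3]=o['eef_pos']; T=W@np.array(m['T_tool_cam'])
s=ray(m,T,[(308,138),(386,137),(382,220),(308,220)],.004);c=s.mean(0);v=s[1:3].mean(0)-s[[0,3]].mean(0);w=s[:2].mean(0)-s[2:].mean(0)
print(s.round(4).tolist(),c.round(4),np.degrees(np.arctan2(v[1],v[0])),np.degrees(np.arctan2(w[1],w[0]))-90)
l=ray(m,T,[(361,138),(360,219)],.004);print('line',l.round(4).tolist(),np.linalg.norm(l[0]-l[1]))
print('rib top',ray(m,T,(335,184),.034).round(4))
b=np.array([.594,-.1153,0]);t=np.radians(4.9);B=np.array([[np.cos(t),-np.sin(t),0],[np.sin(t),np.cos(t),0],[0,0,1]])
Q=np.array([[-.002,.047,.034],[-.002,-.047,.034],[-.07,.046,.02],[-.07,-.046,.02],[-.07,-.145,.006],[.0,.0,.034]])
d=cv2.imread('pics/w3.png')
for p in proj(m,T,b+Q@B.T): print(p.round(1)); cv2.circle(d,tuple(int(x) for x in p),2,(0,0,255),-1)
for p in s: pass
for p in proj(m,T,[(c[0]-.014*np.cos(-.15),c[1]+.014*np.sin(.15),.034)]): cv2.circle(d,tuple(int(x) for x in p),2,(0,0,255),-1)
cv2.imwrite('pics/v5.png',cv2.resize(d[80:320,290:640],None,fx=2.25,fy=2.25,interpolation=0))
```

```text
[[0.3815, -0.0451, 0.004], [0.4604, -0.0569, 0.004], [0.4477, -0.1471, 0.004], [0.3662, -0.1338, 0.004]] [ 0.4139 -0.0957  0.004 ] -8.871696434268861 -8.887874120895276
line [[0.435, -0.0538, 0.004], [0.4236, -0.1419, 0.004]] 0.08889627666862628
rib top [[ 0.4012 -0.0896  0.034 ]]
[534.  130.4]
[536.7 223. ]
[452.6 147.7]
[462.1 231.5]
[464.7 299.5]
[537.5 178.4]
```

View pics/v5.png

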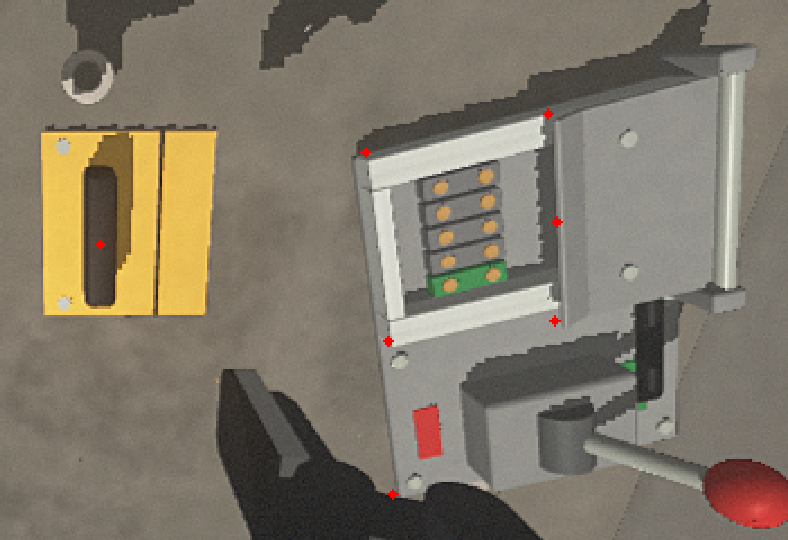

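```bash
python3 -c "
from h import *
plan([.400,-.0925,.050],-8.8,85,n=5)"
```

```text
clock 5.65 p [ 0.3837 -0.0917  0.1768] head -9.23 F [-0.6 -0.1  0.3] w 0.0851 rows 5
[0.2, 3.2, 25.4, 0.0, -0.1, -0.1, 85]
[0.2, 3.2, 25.4, 0.0, -0.1, -0.1, 85]
[0.2, 3.2, 25.4, 0.0, -0.1, -0.1, 85]
[0.3, 3.2, 25.4, 0.0, -0.1, -0.1, 85]
[0.3, 3.2, 25.4, 0.0, -0.1, -0.1, 85]
```

Emit:
jog_arm --deltas '[[[0,2.8,25,0,0,-0.1,85],[0,2.8,25,0,0,-0.1,85],[0,2.8,25,0,0,-0.1,85],[0,2.8,25,0,0,0,85],[0,2.8,25,0,0,0,85]]]'

```text
clock: 6.15
eef_pos: [0.4092, -0.0981, 0.0502]
tool_rot: [0.761, 0.648, 0.007, 0.004]
ft_force: [-0.4, 0.5, -1.0]
grip_width: 0.0848
```

```bash
python3 -c "
from h import *
plan([.398,-.092,.027],-8.8,85,n=2)"
```

```text
clock 6.15 p [ 0.4092 -0.0981  0.0502] head -9.16 F [-0.4  0.5 -1. ] w 0.0848 rows 2
[2.0, -6.2, 11.5, 0.4, -0.2, -0.2, 85]
[2.1, -6.1, 11.6, 0.4, -0.2, -0.2, 85]
```

Emit:
jog_arm --deltas '[[[2.5,-7,8,0.4,-0.2,0,85],[2,-4,8,0.4,-0.2,0,85],[0,0,3,0,0,0,85],[0,0,0,0,0,0,85]]]'

```text
clock: 6.55
eef_pos: [0.3984, -0.0923, 0.0269]
tool_rot: [0.762, 0.648, -0.002, -0.002]
ft_force: [-1.0, 0.1, -0.2]
grip_width: 0.0851
```

```bash
python3 -c "
from h import *
plan([.398,-.092,.027],-8.8,85,n=1)"
```

```text
clock 6.55 p [ 0.3984 -0.0923  0.0269] head -9.28 F [-1.   0.1 -0.2] w 0.0851 rows 1
[0.3, -0.5, -0.1, -0.4, 0.0, -0.5, 85]
```

Emit:
jog_arm --deltas '[[[0,0,0,-0.3,0,-0.4,12],[0,0,0,0,0,0,0],[0,0,0,0,0,0,0],[0,0,0,0,0,0,0],[0,0,0,0,0,0,0]]]'

```text
clock: 7.05
eef_pos: [0.401, -0.093, 0.03]
tool_rot: [0.759, 0.651, 0.001, 0.003]
ft_force: [-5.8, 1.3, 6.5]
grip_width: 0.0129
```

Emit:
jog_arm --deltas '[[[0,0,0,0,0,0,0],[0,0,0,0,0,0,0],[0,0,0,0,0,0,0]]]'

```text
clock: 7.35
eef_pos: [0.4009, -0.0929, 0.0301]
tool_rot: [0.759, 0.651, 0.001, 0.003]
ft_force: [0.4, 0.0, -0.5]
grip_width: 0.0128
```

```bash
python3 -c "
from h import *
plan([.398,-.092,.10],-8.8,0,n=3)"
```

```text
clock 7.35 p [ 0.4009 -0.0929  0.0301] head -8.84 F [ 0.4  0.  -0.5] w 0.0128 rows 3
[0.1, -0.9, -23.3, 0.1, 0.0, -0.0, 0]
[0.1, -0.9, -23.3, 0.1, 0.0, -0.0, 0]
[0.2, -1.0, -23.3, 0.1, 0.0, -0.0, 0]
```

Emit:
jog_arm --deltas '[[[0,0,-15,0,0,0,0],[0,0,-25,0,0,0,0],[0,0,-25,0,0,0,0]]]'

```text
clock: 7.65
eef_pos: [0.3963, -0.0918, 0.0928]
tool_rot: [0.759, 0.651, -0.002, -0.002]
ft_force: [0.7, 0.6, -2.2]
grip_width: 0.0128
```

```bash
python3 -c "
from h import *
plan([.515,-.122,.09],4.9,0,n=5)"
```

```text
clock 7.65 p [ 0.3963 -0.0918  0.0928] head -8.84 F [ 0.7  0.6 -2.2] w 0.0128 rows 5
[-2.3, 24.4, 0.4, -0.1, -0.0, -2.7, 0]
[-3.5, 24.2, 0.5, -0.1, -0.0, -2.7, 0]
[-4.6, 24.1, 0.5, -0.1, -0.0, -2.7, 0]
[-5.8, 23.8, 0.5, -0.1, -0.0, -2.7, 0]
[-6.9, 23.5, 0.5, -0.1, -0.0, -2.7, 0]
```

Emit:
jog_arm --deltas '[[[-2,24,0,0,0,-2.7,0],[-4,24,0,0,0,-2.7,0],[-5,24,0,0,0,-2.7,0],[-6,24,0,0,0,-2.7,0],[-7,22,0,0,0,-2.7,0]]]'

```text
clock: 8.15
eef_pos: [0.5146, -0.123, 0.0948]
tool_rot: [0.674, 0.738, -0.001, -0.002]
ft_force: [0.5, -0.1, -1.8]
grip_width: 0.0128
```

Emit:
jog_arm --deltas '[[[0,0,0,0,0,0,0]]]'

```text
clock: 8.25
eef_pos: [0.5176, -0.1238, 0.0947]
tool_rot: [0.674, 0.739, -0.001, -0.001]
ft_force: [-0.5, -0.5, -0.2]
grip_width: 0.0124
```

Run:
```python
from h import *
plan([.515,-.122,.06],4.9,0,n=3)
im,m,T=cam('wrist')
o=get_obs()
im2,m2,T2=cam('side')
r=masks_of('strip','side')[0]; print(r['conf'],r['at'])
x0,y0=[int(v) for v in r['at']]
cv2.imwrite('pics/v6.png',np.vstack([cv2.resize(im[60:400,150:600],(660,500)) [:330],cv2.resize(im2[y0-70:y0+50,x0-100:x0+140],(660,268*660//536*1))[:268]])[...,::-1])
np.savez('g.npz',im2=im2,T2=T2); save(im,'w6.png');save(im2,'s6.png'); print(x0,y0)
```

```text
clock 8.25 p [ 0.5176 -0.1238  0.0947] head 5.23 F [-0.5 -0.5 -0.2] w 0.0124 rows 3
[0.7, -0.8, 11.6, -0.0, 0.0, 0.1, 0]
[0.7, -0.8, 11.6, -0.0, 0.0, 0.1, 0]
[0.7, -0.8, 11.6, -0.0, 0.0, 0.1, 0]
0.64 [349.8, 207.9]
349 207
```

View pics/v6.png

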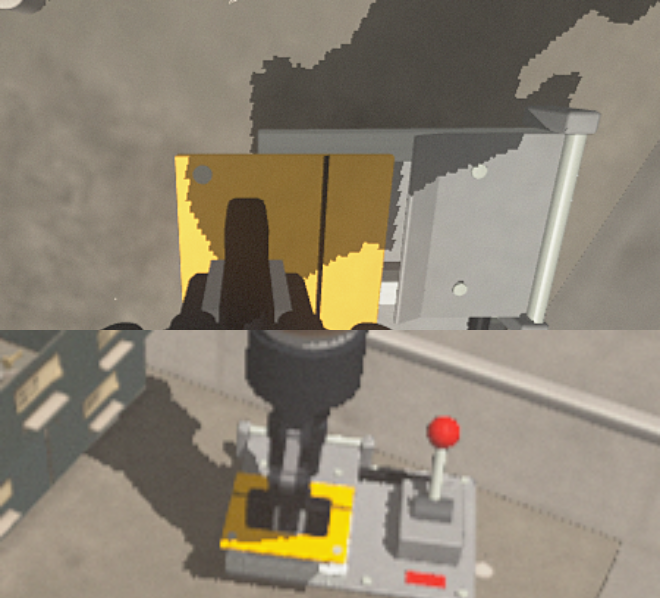

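Run:
```python
from h import *
from scipy.optimize import least_squares
W=np.eye(4); W[:3,:3]=R.from_quat([.674,.739,-.001,-.001]).as_matrix(); W[:3,3]=[.5176,-.1238,.0947]
mw=camera_model('wrist');Tw=W@np.array(mw['T_tool_cam']);ms=camera_model('side');Ts=np.array(ms['pose'])
C=np.array([[.04,.045,.004],[-.04,.045,.004],[-.04,-.045,.004],[.04,-.045,.004]]) #FL RL RR FR
ps=np.array([[335.2,193.4],[329.4,216.6],[375.2,220.6],[377.7,195.2]]);pw=np.array([[418,165.4],[270,165.4]])
def f(q,full=0):
    Rm=R.from_euler('ZYX',q[3:],degrees=True).as_matrix()
    P=W[:3,3]+q[:3]+C@Rm.T
    return np.r_[((proj(ms,Ts,P)-ps)).ravel(),(proj(mw,Tw,P[:2])-pw).ravel()*.5,(q[4:]/3)]
s=least_squares(f,[.014,0,-.025,5,0,0]);print(s.x.round(4),s.fun.round(1))
for n,m,T in(('w',mw,Tw),('s',ms,Ts)): pass
```

```text
[ 1.3700e-02  1.8000e-03 -3.6300e-02  5.3034e+00  2.5571e+00 -1.5683e+00] [ 1.4 -2.7  1.2 -0.6  1.   0.6  1.6 -0.  -2.  -1.7  0.7 -1.2  0.9 -0.5]
```

```bash
python3 -c "
from h import *
plan([.523,-.1214,.056],4.9,0,n=4)"
```

```text
clock 8.4 p [ 0.5134 -0.1227  0.0941] head 5.18 F [-0.7  0.8 -1.3] w 0.013 rows 4
[0.1, 2.5, 9.5, -0.1, -0.0, 0.1, 0]
[0.1, 2.5, 9.5, -0.1, -0.0, 0.1, 0]
[0.1, 2.4, 9.5, -0.1, -0.0, 0.1, 0]
[0.1, 2.4, 9.5, -0.1, -0.0, 0.1, 0]
```

Emit:
jog_arm --deltas '[[[0,2,10,0,0,0.1,0],[0,2,10,0,0,0.1,0],[0,1,9,0,0,0,0],[0,1,8,0,0,0,0],[0,0,0,0,0,0,0]]]'

```text
clock: 8.9
eef_pos: [0.5153, -0.121, 0.0527]
tool_rot: [0.676, 0.737, -0.003, -0.005]
ft_force: [-0.5, 0.0, -1.5]
grip_width: 0.013
```

Emit:
jog_arm --deltas '[[[0,0,1,0,0,0,0],[0,0,1,0,0,0,0],[0,0,1,0,0,0,0]]]'

```text
clock: 9.2
eef_pos: [0.5149, -0.1208, 0.0505]
tool_rot: [0.676, 0.737, -0.003, -0.005]
ft_force: [-4.8, 0.5, 8.6]
grip_width: 0.013
```

```bash
python3 -c "
from h import *
plan([.5641,-.1185,.0515],4.9,0,n=8)"
```

```text
clock 9.2 p [ 0.5149 -0.1208  0.0505] head 4.93 F [-4.8  0.5  8.6] w 0.013 rows 8
[-0.2, 6.1, -0.2, -0.1, -0.0, 0.0, 0]
[-0.2, 6.1, -0.2, -0.1, -0.0, 0.0, 0]
[-0.2, 6.1, -0.2, -0.1, -0.0, 0.0, 0]
[-0.2, 6.1, -0.2, -0.1, -0.0, 0.0, 0]
[-0.2, 6.1, -0.2, -0.1, -0.0, 0.0, 0]
```

Emit:
jog_arm --deltas '[[[0,4,-0.8,-0.2,0,0,0],[0,6,0,-0.1,0,0,0],[0,6,0,-0.1,0,0,0],[0,6,0,0,0,0,0]]]'

```text
clock: 9.6
eef_pos: [0.539, -0.1192, 0.0525]
tool_rot: [0.676, 0.737, 0.0, -0.002]
ft_force: [0.5, -0.1, -1.6]
grip_width: 0.0128
```

```bash
python3 -c "
from h import *
plan([.5641,-.1182,.0515],4.9,0,n=4)"
```

```text
clock 9.6 p [ 0.539  -0.1192  0.0525] head 4.9 F [ 0.5 -0.1 -1.6] w 0.0128 rows 4
[-0.3, 6.3, 0.2, -0.0, -0.0, 0.0, 0]
[-0.3, 6.3, 0.2, -0.0, -0.0, 0.0, 0]
[-0.3, 6.3, 0.2, -0.0, -0.0, 0.0, 0]
[-0.3, 6.3, 0.2, -0.0, -0.0, 0.0, 0]
```

Emit:
jog_arm --deltas '[[[0,6,0.5,0,0,0,0],[0,6,0.5,0,0,0,0],[0,6,0,0,0,0,0],[0,3,0,0,0,0,0]]]'

```text
clock: 10.0
eef_pos: [0.563, -0.1171, 0.0508]
tool_rot: [0.676, 0.737, 0.0, -0.001]
ft_force: [-0.1, 0.1, -1.6]
grip_width: 0.0126
```

Run:
```python
from h import *
plan([.5641,-.1182,.0505],4.9,0,n=1)
im,m,T=cam('wrist');im2,m2,T2=cam('side');save(im,'w7.png');save(im2,'s7.png')
a=cv2.resize(im[100:360,250:570],(640,520),interpolation=2)[:300];b=cv2.resize(im2[140:250,300:520],(600,300),interpolation=2)
b=np.hstack([b,np.zeros((300,40,3),np.uint8)])
cv2.imwrite('pics/v7.png',np.vstack([a,b])[...,::-1])
```

```text
clock 10.0 p [ 0.563  -0.1171  0.0508] head 4.93 F [-0.1  0.1 -1.6] w 0.0126 rows 1
[-1.2, 1.0, 0.3, -0.1, -0.1, 0.0, 0]
```

View pics/v7.png

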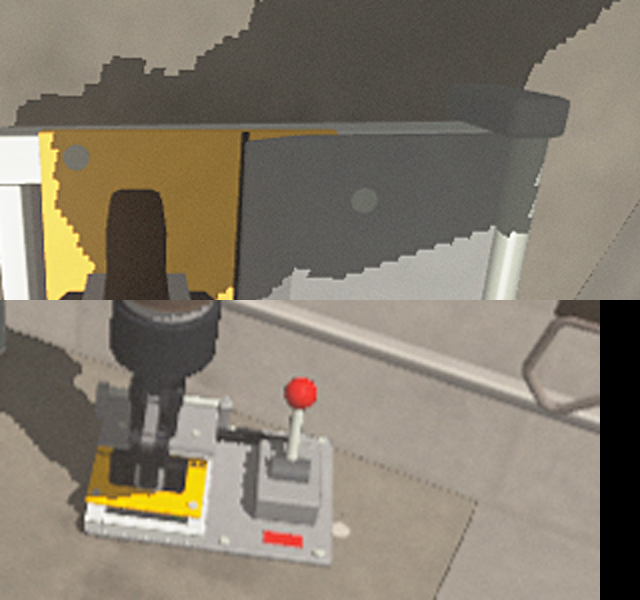

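The black line at upper (243,135–300) meets the leaf's near edge, the strip is square, and the lever is still over. I'll check lateral centring next.

Run:
```python
from h import *
W=np.eye(4); W[:3,:3]=R.from_quat([.676,.737,0,-.001]).as_matrix(); W[:3,3]=[.563,-.1171,.0508]
m=camera_model('wrist');T=W@np.array(m['T_tool_cam'])
b=np.array([.594,-.1153,0]);t=np.radians(4.9);B=np.array([[np.cos(t),-np.sin(t),0],[np.sin(t),np.cos(t),0],[0,0,1]])
print('cam',((T[:3,3]-b)@B).round(3))
for n,p,z in [('stripRL',(270.5,166),.024),('strip at line',(373,166),.024),('leaf corner',(374,170),.034),('leaf far',(490,166.5),.031),('ledge',(250,165),.02),('line low',(367,249),.024),('leaf edge low',(370,249),.034)]:
    print(n,((ray(m,T,p,z)[0]-b)@B*1000).round(1))
print('tcp',((W[:3,3]-b)@B*1000).round(1))
```

```text
cam [-0.031  0.076  0.176]
stripRL [-56.7  45.8  24. ]
strip at line [-1.7 45.9 24. ]
leaf corner [-3.  45.9 34. ]
leaf far [56.8 47.2 31. ]
ledge [-68.7  45.6  20. ]
line low [-2.4 -3.6 24. ]
leaf edge low [-2.6  1.7 34. ]
tcp [-31.    0.9  50.8]
```

Emit:
jog_arm --deltas '[[[-1,1,1,0,0,0,0],[0,0,1,0,0,0,0],[0,0,1,0,0,0,0]]]'

```text
clock: 10.4
eef_pos: [0.5633, -0.1176, 0.0501]
tool_rot: [0.676, 0.737, 0.001, -0.002]
ft_force: [-3.2, 1.4, 4.8]
grip_width: 0.0126
```

Emit:
jog_arm --deltas '[[[0,0,1,0,0,0,0],[0,0,1,0,0,0,0]]]'

```text
clock: 10.6
eef_pos: [0.5633, -0.1176, 0.05]
tool_rot: [0.676, 0.737, 0.001, -0.001]
ft_force: [-2.3, 0.7, 5.4]
grip_width: 0.0128
```

Emit:
jog_arm --deltas '[[[0,0,1.6,0,0,0,0],[0,0,1.6,0,0,0,0]]]'

```text
clock: 10.8
eef_pos: [0.5633, -0.1176, 0.0501]
tool_rot: [0.676, 0.737, 0.001, -0.0]
ft_force: [-3.6, 1.3, 11.0]
grip_width: 0.0128
```

Run:
```python
from h import *
for i in range(4):
    im,m,T=cam('wrist' if i<3 else 'side'); o=get_obs(); print(np.round(o['ft_force'],1),np.round(o['ft_torque'],2),np.round(o['eef_pos'],4),np.round(o['tool_rot'],4),o['grip_width'])
    if i==2: w=im
a=cv2.resize(w[100:250,250:570],(640,300),interpolation=2);b=cv2.resize(im[140:250,300:520],(640,300),interpolation=2)
cv2.imwrite('pics/v8.png',np.vstack([a,b])[...,::-1])
```

```text
[-3.7  1.3  9.5] [ 0.11  0.74 -0.01] [ 0.5633 -0.1176  0.05  ] [ 6.759e-01  7.370e-01  1.500e-03 -1.000e-04] 0.013097312255452942
[-4.3  0.7  9.2] [ 0.17  0.72 -0.05] [ 0.5633 -0.1176  0.0501] [ 6.759e-01  7.370e-01  1.500e-03 -1.000e-04] 0.01259809728278246
[-3.4  2.1  9.9] [0.13 0.76 0.07] [ 0.5633 -0.1176  0.0501] [ 6.759e-01  7.370e-01  1.500e-03 -1.000e-04] 0.01271494921208103
[-4.   1.4  9.2] [0.12 0.77 0.  ] [ 0.5633 -0.1176  0.05  ] [ 6.759e-01  7.370e-01  1.500e-03 -1.000e-04] 0.013208054370608346
```

View pics/v8.png

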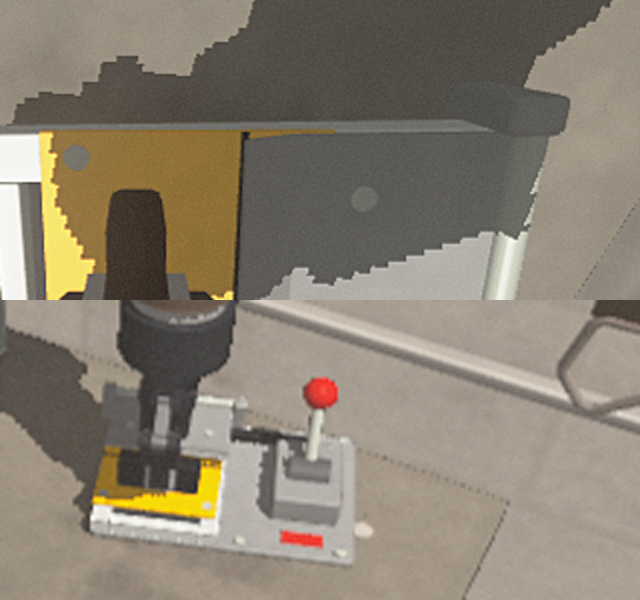

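The line still sits on the leaf edge, the leaf is flat and the lever is over. The push is steady at about 9.5 N by the wrist sensor, or about 11 N on the board with the strip's weight. I'm handing the job in.

```bash
python3 -c "
from h import *
print(job_done()); o=get_obs(); print(o['clock'],o['ft_force'])"
```

```text
the job is handed in; nothing more can be done
None
the job is handed in; nothing more can be done
```

I switched the isolator off, slid the yellow strip under the leaf, and handed the job in at about 11 s, still holding the strip and pressing it down. No verdict is reported. I never went near the tape or the bush, but I did not measure them again at the end.

**Isolator:** My first push ran about 16 mm off the ball's centre line, so I recentred and pushed again until the lever reached its stop. Later pictures show it leaning to the green side, close to the 0.5 rad predicted.

**Last checks on the strip:**

| Check | Measured | Allowed |
|---|---|---|
| Front edge past the board's origin | about 23 mm | 16 to 34 mm |
| Off the centre line | about 1 mm | within 12 mm |
| Square with the board | within about 1° by eye | 0.12 rad (about 7°) |
| Underside height, inferred from the TCP's height | about 20 mm | 17 to 23 mm |
| Push on the board | about 11 N (wrist sensor 9 to 10 N plus the strip's weight) | 4 to 40 N |

The black line meets the leaf's near edge, the leaf lies flat in the pictures, and the fingers are still closed on the grip.

**Disagreements:**
- **Strip level:** A rough fit from the cameras suggested a pitch of 2.6°, just over the 0.04 rad limit, and put the strip 36 mm below the TCP. I did not trust it, because the contact heights on the worktop and on the ledges both gave about 30 mm and fit a flat strip.
- **Sideways force:** The wrist sensor also shows about 4 N sideways. I put this down to friction on the ledges.

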